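# Seat a lens barrel in the sprung V-block under the sensor head and hold it pressed

## Task

Lift the long lens barrel out of its cradle and bring it, narrow end first, under the overhanging sensor head of the measuring fixture and into the fixture's V-block, with the narrow end up against the end stop. Press it gently down so that it lies on both faces of the V and the V-block sinks about 5 mm on its springs, and finish while still holding it pressed like that. Do not knock the sensor head, and leave the other things on the bench where they are.

Things in the scene. Friction and masses are not known exactly. Their poses are not given: they have to be found in the camera images.
- lens: the long lens barrel: an aluminium tube 44 mm in diameter and 125 mm long with a dark narrow end (30 mm in diameter, 25 mm long), 150 mm in all, about 0.35 kg. It lies level in the cradle. Origin on its axis at mid-length (75 mm from either end); its y axis runs along the barrel towards the narrow end, so the tube spans y = -75 to +50 mm and the narrow end y = +50 to +75 mm. A good place to grip is y = -30 mm, fingers closing across the barrel
- nose (a point): centre of the flat end face of the barrel's narrow end (lens y = +75 mm); axes as the lens
- cradle: black plastic storage cradle, base 70 x 160 x 10 mm (x, y, z), with two V-shaped saddles 12 mm wide centred at y = -62 and +38 mm whose shoulders are 35 mm high; the barrel's axis lies 48 mm above the bench and along the cradle's y axis at the start. Origin: centre of its underside. It is fixed to the bench
- fixture: measuring fixture, immovable: aluminium base 110 x 225 x 15 mm that carries the V-block and the sensor head. Origin on its underside, below the V; its y axis runs along the V towards the end stop. The base spans y = -90 to +135 mm. The V (115 mm long) spans y = -75 to +40 mm, the stop face is at y = +60 mm; the y = -90 side is open
- head: grey sensor head, 50 mm wide (x), 24 mm thick, overhanging the end-stop end of the V on a column behind the stop. Same origin and axes as the fixture: it spans y = +15 to +125 mm, its underside is 114 mm and its top 138 mm above the bench (with small ribs to 141 mm), 16 mm above the top of a seated barrel. It must not be knocked
- stop (a point): point on the end stop's face where the centre of the barrel's narrow end belongs: on the axis of a seated barrel, 76 mm above the bench while the V-block is up. It moves with the V-block; axes as the fixture (y points along the V into the stop, z up). A seated barrel's axis passes through it along y. The stop plate is 44 mm wide and 95 mm high above the bench
- nest (a joint): how far the steel V-block (with its stop) has sunk on its springs, 0 (up) to 0.010 m. The springs are preloaded: it starts to sink at about 12 N downwards (the barrel's weight counts) and takes 1 N more per mm. It also floats sideways (across the V) up to 8 mm either way against soft springs (0.2 N per mm), so it centres itself under the barrel. Its faces are ground and slippery (friction about 0.2)
- face_near: the 45 degree face of the V on the fixture's -x side; its origin lies below the V. The V's vertex is 45 mm and its shoulders 63 mm above the bench, 18 mm either side of the middle, falling away outwards; a seated barrel's axis is 13 mm above the shoulders, so fingers straddling the barrel should reach no more than 12 mm below its axis
- face_far: the other face of the V, on the fixture's +x side
- cap: black plastic lens cap, a disc 48 mm across and 12 mm high, lying on the bench between cradle and fixture; origin: centre of its underside
- driver: screwdriver with black handle lying beyond the work things, a bystander; origin on its underside
- spare_v: spare loose steel V-block, 60 mm long, with no sensor head over it, a bystander; origin: centre of its underside
- short_lens: short stubby lens, 42 mm across and 58 mm high, standing upright, a bystander; origin: centre of its underside
- tray: small grey divided tray 120 x 60 x 25 mm (x, y, z) between cradle and fixture, a bystander; origin: centre of its underside
Things that resemble listed ones, but are neither listed nor needed, are in the scene too. What is shaped like the lens but blue is not meant. What is shaped like the cradle but purple is not meant.

How it is judged (in metres and radians):
On the way, in this order (a step that is already met when the one before it is completed fails the run):
1. the barrel is lifted out of its cradle (contact force between lens and cradle below 0.05 N and z of lens in the frame of cradle above 0.065 m and contact force between the fingers and lens above 1 N), for 0.1 s.
2. the barrel's narrow end is under the sensor head, pointing to the stop (y of nose in the frame of stop between -0.035 and 0.005 m and x of nose in the frame of stop between -0.012 and 0.012 m and z of nose in the frame of head below 0.1 m and angle between the y axis of lens and the y axis of stop, either way round below 0.2 rad), for 0.1 s.
At the end, for the whole second after the job is handed in: Barrel in the V: narrow end within 4 mm of the stop and 3 mm of its axis, parallel within 0.04 rad; each V face carries over 5 N, the V-block is pressed down over 2.5 mm (as far as its 10 mm limit is fine), the fingers still press on it and it is at rest (y of nose in the frame of stop between -0.004 and 0.003 m and x of nose in the frame of stop between -0.003 and 0.003 m and z of nose in the frame of stop between -0.003 and 0.003 m and angle between the y axis of lens and the y axis of stop, either way round below 0.04 rad and contact force between lens and face_near above 5 N and contact force between lens and face_far above 5 N and value of joint nest above 0.0025 m and contact force between the fingers and lens above 3 N and linear speed of lens below 0.02 m/s); the arm keeps its last pose, push and grip.
It fails at once if the sensor head is knocked (over 6 N) by the barrel or the robot (contact force between any of lens, the arm, the fingers and head above 6 N).
It fails at once if the barrel is forced onto a V face with more than 45 N (contact force between lens and face_near above 45 N or contact force between lens and face_far above 45 N).
It fails at once if a bystander is moved more than 25 mm (distance of any of cap, driver, spare_v, short_lens, tray from where it was at the start of the episode above 0.025 m).
It also fails if it takes over 45 s, if anything falls off the work surface, if the arm or the gripper's body presses on something with over 40 N, if the wrist force passes 120 N, or if a joint passes its speed limit or range.

## Robot

A 6-joint arm with a two-finger parallel gripper is mounted at the origin on the work surface. World frame = base frame: x ahead of the robot, y to its left, z up, the work surface at z = 0. Lengths are in m, angles in degrees, forces in N, time in s.
With the tool pointing down it reaches from about 0.325 to 1 m from the base axis. Payload 5.1 kg.
Tool frame: the origin (TCP) lies at the very end of the fingers, on their centre line; the grasp point (between the pads) lies 19 mm behind it; z points along the fingers, y is the direction in which the jaws open and shut (so a half turn about z gives the same grasp; the last joint's range is limited). The gripper opens to 85 mm and grips with 20 to 120 N. Pads are 22 mm wide; open, the fingers measure 114 mm over their backs; the gripper's body (76 mm by 85 mm) begins 54 mm behind the grasp point. The pads swing forward as they close: fully open they stand 13 mm farther back than shut.
Start: joints at [-71.138, 7.093, 94.555, -0, 78.352, -4.733], TCP at [0.26, -0.596, 0.231] pointing down, gripper open.
Joint ranges: [-149.61, 149.61], [-58.7, 133.49], [1.44, 155.28], [-77.14, 257.14], [18.33, 153.61], [-166.67, 166.67]. Speed limits (degrees/s): [147.25, 147.25, 180, 180, 180, 180].

## Interface

Orientations are given as a 3x3 rotation matrix whose columns are the frame's x, y, z axes.
In Python, from rig import ctrl gives the robot as it stands. The module is installed in compiled form; this text tells all that it offers.
- The arm moves only by the shell command python3 -m inch 'ROWS' [FORCE]. ROWS is JSON, a list of rows, each a list of 7 numbers: the finger opening in cm, from 0 to 8.54, then the shift along the world's x, y, z in cm, then the turn, a rotation vector about the world's x, y, z in degrees. A call has 1 to 12 rows; each row is the pose to reach, as a shift and turn from the pose commanded when the call began; what a row does not reach only later rows make up. A row lasts 1/8 s, in which the tool goes at most 62.5 mm and 10.7 degrees, less where a joint would pass 70% of its speed; a pose out of reach is approached as far as the arm can. A call with a gripper value outside its range is refused whole. The fingers move at their own pace and stop on an object; FORCE is the grip in N (left out, the last holds). Time passes only in rows, so rows that repeat a pose let the fingers close. It gives the time, the measured TCP pose, the force and the opening at its end, in the units of the state.
- ctrl.sense(): the state, without advancing time (a new reading comes with each control period).
- ctrl.capture(name): name is "scene" or "top" or "wrist"; returns the picture (400x640x3 uint8, red, green, blue); there is no depth.
- ctrl.camera_params(name): a dict with "mtx" (3x3 intrinsics, pixels), "xyz" and "rotation" of the camera in the world. Camera axes: x right, y up, looking along -z (the intrinsics and any distortion apply to the point x, -y, -z); pixel columns grow to the right and rows downward; lengths in m; the calibration is good to about 2 mm. The wrist camera is an equidistant fisheye: a pixel r from the principal point sees the ray r / f radians off the axis. A picture is of the moment at which its call begins: read the wrist's pose just before it. camera_params takes no time and is no camera call; for the wrist camera it gives the pose at the moment of the call.
- ctrl.sign_off(): hands the job in, once; it reports no verdict.
The state is a dict: "time_s": time; "joint_pos": joint angles; "qd": joint speeds; "joint_efforts": joint torques, N m; "eef_pos": TCP position; "orientation": TCP orientation; "force": force on the tool from outside, world axes, zero at the start; "moment": the same for the moment, N m; "gripper_width": finger opening in m.
Only numpy, scipy, OpenCV 4.12 (cv2) and the standard library are available. Lean on these libraries where they do the work, as an engineer would, in place of code of your own. Each camera call takes 0.05 s, during which the arm holds its last target. There are 200 camera calls.

## Working session

There is one attempt and no reset: what is moved stays moved. The work goes in short steps, Python scripts to look and compute and a shell command to move; the robot and the scene stay as the last step left them, time stands still between calls to the robot, and variables do not carry over. Pictures are saved under pics/ and viewed, about 8 in all and at most 12, crops included, and the job is handed in when it is done.

```bash
mkdir -p pics; python3 - <<'E'
from rig import ctrl
import cv2,numpy as np
for n in("scene","top"):
    im=ctrl.capture(n);cv2.imwrite(f"pics/{n}0.png",im[:,:,::-1])
    p=ctrl.camera_params(n);print(n,{k:np.round(np.array(v),4).tolist() if not isinstance(v,str) else v for k,v in p.items()})
s=ctrl.sense();print(s['time_s'],s['eef_pos'],np.round(s['orientation'],3).tolist(),s['force'],s['gripper_width'])
E
```

```text
scene {'mtx': [[399.4465, 0.0, 315.4297], [0.0, 399.4465, 201.5561], [0.0, 0.0, 1.0]], 'xyz': [1.0148, 0.3485, 0.8846], 'rotation': [[-0.5877, -0.6593, 0.4689], [0.8091, -0.4826, 0.3354], [0.0052, 0.5765, 0.8171]]}
top {'mtx': [[412.2876, 0.0, 318.5034], [0.0, 412.2876, 199.5161], [0.0, 0.0, 1.0]], 'xyz': [0.4031, 0.0094, 1.2172], 'rotation': [[-0.029, 0.9921, -0.1223], [-0.9996, -0.0282, 0.0075], [0.004, 0.1224, 0.9925]]}
0.1 [ 0.25995096 -0.5951342   0.23014754] [[0.916, 0.4, -0.001], [0.4, -0.916, 0.002], [0.0, -0.002, -1.0]] [-1.26290526 -0.02559564  0.78623392] 0.08530953563438912
```

View pics/top0.png

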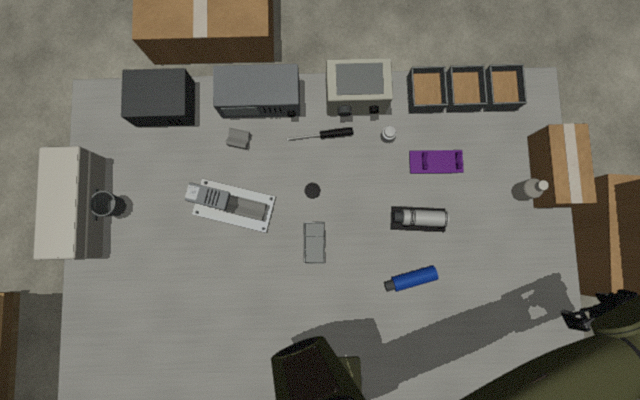

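View pics/scene0.png

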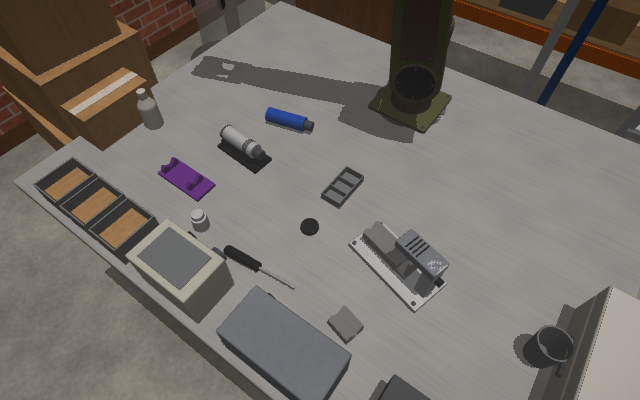

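The top view shows the lens at about (420,217) with its narrow end to the left, which is world +y. The fixture is at about (232,205) with its head at the left end. The scene view agrees. I'll zoom in on both.

```bash
python3 - <<'E'
import cv2,numpy as np
a=cv2.imread("pics/top0.png");b=cv2.imread("pics/scene0.png")
A=cv2.resize(a[170:240,175:285],None,fx=7,fy=7,interpolation=cv2.INTER_CUBIC)[:, :770]
B=cv2.resize(a[195:240,380:460],None,fx=7,fy=7,interpolation=cv2.INTER_CUBIC)
B=B[:105+0]if 0 else cv2.resize(a[200:236,380:460],(560,252),interpolation=cv2.INTER_CUBIC)
v=np.zeros((600,770,3),np.uint8);v[:343]=A[70:413];v[346:598,:560]=B
cv2.imwrite("pics/crop1.png",v)
# crop1: top part px=(175+u/7,180+v/7); bottom px=(380+u/7,200+(v-346)/7)
E
```

```text
(no output)
```

View pics/crop1.png

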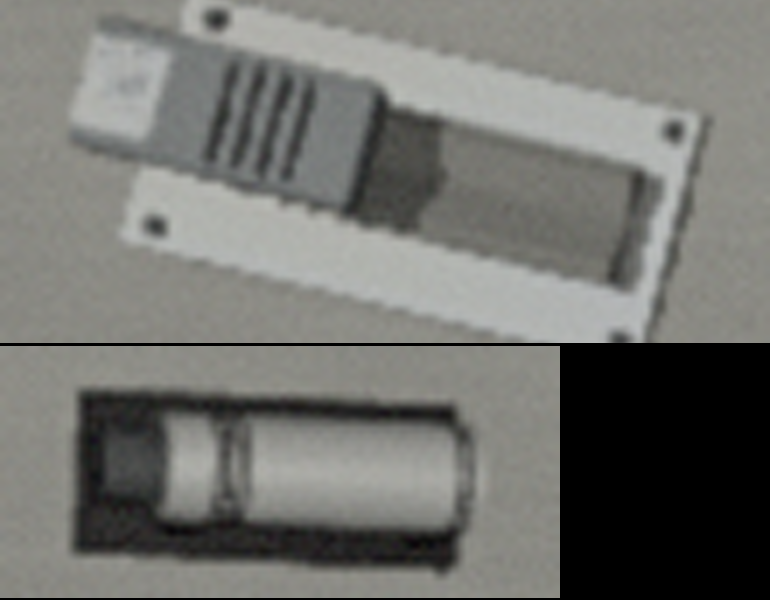

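The crop shows the four base screws at crop pixels (215,18), (155,226), (673,131) and (620,340). The tube's shoulder is at u≈163, its rear end at u≈465, and its edges at v≈412 to 525. I'll turn these into positions.

```bash
cat > h.py <<'E'
import numpy as np
from rig import ctrl
def ray(n,px,z,P=None):
    P=P or ctrl.camera_params(n);M=np.array(P["mtx"]);R=np.array(P["rotation"]);o=np.array(P["xyz"])
    px=np.atleast_2d(np.asarray(px,float));d=np.c_[px,np.ones(len(px))]@np.linalg.inv(M).T
    if n=="wrist":
        r=np.linalg.norm(d[:,:2],axis=1,keepdims=True);d=np.c_[d[:,:2]/np.maximum(r,1e-9)*np.sin(r),np.cos(r)]
    d=(d*[1,-1,-1])@R.T
    return o+d*((z-o[2])/d[:,2:])
E
python3 - <<'E'
import cv2,numpy as np
from h import ray
g=cv2.imread("pics/top0.png",0).astype(float)
# screws
c=[(215,18),(155,226),(673,131),(620,340)];pts=[]
for u,v in c:
    x,y=175+u/7-.43,180+v/7-.43
    x0,y0=int(round(x)),int(round(y))
    w=g[y0-2:y0+3,x0-2:x0+3];W=np.clip(np.percentile(w,75)-w,0,None)
    yy,xx=np.mgrid[y0-2:y0+3,x0-2:x0+3];pts.append(((W*xx).sum()/W.sum(),(W*yy).sum()/W.sum()))
p=ray("top",pts,.015);print(np.round(pts,2).tolist());print(np.round(p,4))
for i,j in((0,1),(2,3),(0,2),(1,3)):print(i,j,np.linalg.norm(p[i]-p[j]).round(4))
d=(p[0]+p[1]-p[2]-p[3])[:2];d/=np.linalg.norm(d);m=p.mean(0);print("mid",m,"ydir",d,"ang",np.degrees(np.arctan2(d[1],d[0])))
o=m[:2]-.0225*d;print("fixture origin",o,"stop",o+.06*d)
# lens: bright mask
roi=(slice(203,232),slice(380,460))
f=lambda u,v:(380+u/7-.43,200+(v-346)/7-.43)
q=ray("top",[f(163,412),f(163,523),f(463,418),f(463,530),f(470,474),f(163,468)],.048);print("lens",np.round(q,4))
cr=ray("top",[f(80,393),f(76,553),f(457,405),f(455,570)],.010);print("cradle corners",np.round(cr,4),"mean",cr.mean(0))
dd=cr[0]-cr[2]+cr[1]-cr[3];print("cradle dir",np.degrees(np.arctan2(dd[1],dd[0])),np.linalg.norm(cr[0]-cr[2]),np.linalg.norm(cr[0]-cr[1]))
E
```

```text
[[205.46, 182.31], [196.69, 211.84], [270.8, 198.34], [263.06, 228.18]]
[[0.6118 0.3321 0.015 ]
 [0.525  0.3573 0.015 ]
 [0.5586 0.1402 0.015 ]
 [0.4717 0.1641 0.015 ]]
0 1 0.0904
2 3 0.0901
0 2 0.1991
1 3 0.2005
mid [0.54179376 0.2484293  0.015     ] ydir [0.26640723 0.96386056] ang 74.54941230822844
fixture origin [0.53579959 0.22674244] stop [0.55178403 0.28457407]
lens [[ 0.513  -0.2392  0.048 ]
 [ 0.4679 -0.2367  0.048 ]
 [ 0.5071 -0.3613  0.048 ]
 [ 0.4615 -0.3583  0.048 ]
 [ 0.4842 -0.3626  0.048 ]
 [ 0.4902 -0.2379  0.048 ]]
cradle corners [[ 0.5256 -0.2127  0.01  ]
 [ 0.4585 -0.2077  0.01  ]
 [ 0.516  -0.3712  0.01  ]
 [ 0.4468 -0.3658  0.01  ]] mean [ 0.48673907 -0.28934286  0.01      ]
cradle dir 86.15956052466291 0.15877526911888484 0.06733580943260584
```

```bash
python3 -m inch '[[8.5,1.5,2,0,0,0,5],[8.5,5,6,-1,0,0,14],[8.5,9,11,-2,0,0,24],[8.5,13,16,-3,0,0,34],[8.5,17,21,-4,0,0,44],[8.5,20,25,-5,0,0,53],[8.5,22,27,-6,0,0,60],[8.5,22.6,27.7,-7,0,0,63.1],[8.5,22.6,27.7,-7,0,0,63.1],[8.5,22.6,27.7,-7,0,0,63.1]]' 60
python3 - <<'E'
from h import *
import cv2
s=ctrl.sense();P=ctrl.camera_params("wrist");im=ctrl.capture("wrist");cv2.imwrite("pics/w1.png",im[:,:,::-1])
import pickle;pickle.dump(P,open("w1.pkl","wb"))
print(s['eef_pos'],np.round(s['orientation'],3).tolist(),s['force'],s['joint_pos']);print(P)
E
```

```text
time_s: 1.35
eef_pos: [0.4859, -0.319, 0.1614]
orientation: [[0.059, 0.998, -0.0], [0.998, -0.059, -0.0], [-0.0, -0.0, -1.0]]
force: [0.3, -0.4, 0.1]
gripper_width: 0.0847
[ 0.48587551 -0.31902578  0.16142864] [[0.059, 0.998, -0.0], [0.998, -0.059, -0.0], [-0.0, -0.0, -1.0]] [ 0.25960827 -0.43758272  0.08694632] [-3.85750966e+01  1.57126424e+00  1.07307842e+02 -1.07510836e-02
  7.11259118e+01 -3.51972533e+01]
{'mtx': array([[309.70691629,   0.        , 319.25532863],
       [  0.        , 309.70691629, 201.56768259],
       [  0.        ,   0.        ,   1.        ]]), 'xyz': array([ 0.49001827, -0.24494284,  0.3045522 ]), 'rotation': array([[ 9.98166941e-01,  5.80626197e-02,  1.70730583e-02],
       [-6.05167962e-02,  9.54352708e-01,  2.92486966e-01],
       [ 6.88840062e-04, -2.92984028e-01,  9.56117088e-01]])}
```

View pics/w1.png

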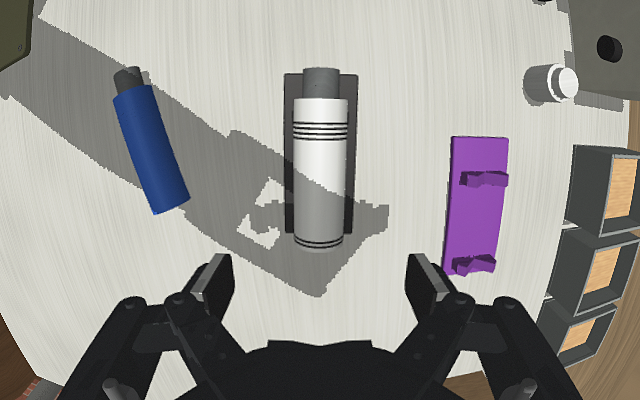

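The wrist view shows the tube's shoulder at v≈98 (u 294 to 348), its rear end at v≈243 (u 295 to 343), and the nose at v≈68.

```bash
python3 - <<'E'
from h import *
import pickle
P=pickle.load(open("w1.pkl","rb"))
q=ray("wrist",[(294,105),(348,105),(295,235),(343.5,235)],.050,P);print(q.round(4))
a=(q[0]+q[1])/2;b=(q[2]+q[3])/2;d=a-b;print(a,b,np.degrees(np.arctan2(d[1],d[0])))
print("shoulder top z.07",ray("wrist",(321,98),.07,P),"rear mid z.05",ray("wrist",(319,250),.04,P),"nose top .063",ray("wrist",(320.5,67.5),.063,P))
E
```

```text
[[ 0.47   -0.2399  0.05  ]
 [ 0.5137 -0.2425  0.05  ]
 [ 0.4619 -0.3527  0.05  ]
 [ 0.5052 -0.3554  0.05  ]]
[ 0.49184802 -0.24116765  0.05      ] [ 0.48357641 -0.35403468  0.05      ] 85.80849669618422
shoulder top z.07 [[ 0.49200121 -0.23634998  0.07      ]] rear mid z.05 [[ 0.48215158 -0.37371446  0.04      ]] nose top .063 [[ 0.49312564 -0.21212832  0.063     ]]
```

```bash
python3 -m inch '[[8.5,0.05,0.2,-2,0,0,-0.3],[8.5,0.05,0.2,-5,0,0,-0.3],[8.5,0.05,0.2,-8,0,0,-0.3],[8.5,0.05,0.2,-10.5,0,0,-0.3],[8.5,0.05,0.2,-12,0,0,-0.3],[8.5,0.05,0.2,-12.5,0,0,-0.3],[8.5,0.05,0.2,-12.5,0,0,-0.3],[3,0.05,0.2,-12.5,0,0,-0.3],[3,0.05,0.2,-12.5,0,0,-0.3],[3,0.05,0.2,-12.5,0,0,-0.3],[3,0.05,0.2,-12.5,0,0,-0.3],[3,0.05,0.2,-12.5,0,0,-0.3]]' 70
python3 -m inch '[[3,0,0,0,0,0,0],[3,0,0,0,0,0,0],[3,0,0,0,0,0,0],[3,0,0,0,0,0,0]]'
```

```text
time_s: 2.9
eef_pos: [0.4859, -0.3171, 0.038]
orientation: [[0.062, 0.998, -0.002], [0.998, -0.062, -0.001], [-0.001, -0.002, -1.0]]
force: [-6.8, 1.4, 8.5]
gripper_width: 0.0416
time_s: 3.4
eef_pos: [0.4859, -0.3171, 0.038]
orientation: [[0.062, 0.998, -0.002], [0.998, -0.062, -0.0], [-0.001, -0.002, -1.0]]
force: [-7.1, 1.8, 8.1]
gripper_width: 0.042
```

```bash
python3 -m inch '[[3,0,0,0.5,0,0,0],[3,0,0,1.5,0,0,0],[3,0,0,3.5,0,0,0],[3,0,0,6.5,0,0,0],[3,0,0,9.5,0,0,0],[3,0,0,12,0,0,0],[3,0,0,13,0,0,0],[3,0,0,13,0,0,0],[3,0,0,13,0,0,0]]'
python3 - <<'E'
from h import *
import cv2,pickle
s=ctrl.sense();P=ctrl.camera_params("wrist");im=ctrl.capture("wrist");cv2.imwrite("pics/w2.png",im[:,:,::-1])
pickle.dump(P,open("w2.pkl","wb"));print(s['eef_pos'],s['force'],s['moment'],s['gripper_width'])
E
```

```text
time_s: 4.53
eef_pos: [0.4859, -0.3161, 0.1649]
orientation: [[0.063, 0.998, -0.002], [0.998, -0.063, 0.001], [0.001, -0.002, -1.0]]
force: [0.3, -0.2, -3.4]
gripper_width: 0.0417
[ 0.48593647 -0.31612243  0.16490191] [ 0.3481536  -0.20344361 -3.35417919] [-0.11008348 -0.03862557 -0.04175704] 0.04173369613272269
```

View pics/w2.png

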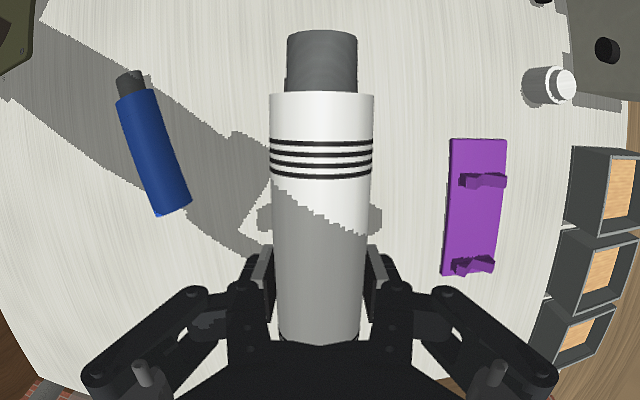

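The barrel is held at a tool force of −3.4 N, which matches its weight. Its silhouette runs on the left from (269,100) to (276,240) and on the right from (374,100) to (368,240). I'll get the in-hand pose from the two tangent planes.

```bash
cat > hold.py <<'E'
from h import *
import cv2,pickle,sys
def hold(img,P,TCP,R,L=(269,100,276,240),Rr=(374,100,368,240),sh=(321.5,91),debug=0):
    g=cv2.GaussianBlur(cv2.imread(img),(0,0),1).astype(float)
    gx=np.abs(np.gradient(g,axis=1)).sum(2);ns=[];o=np.array(P["xyz"])
    for (u0,v0,u1,v1) in(L,Rr):
        pts=[]
        for v in range(v0,v1):
            if 137<v<182: continue
            u=u0+(u1-u0)*(v-v0)/(v1-v0);a=int(round(u))-5;w=gx[v,a:a+11]
            if w.max()<12: continue
            k=int(w.argmax())
            if 0<k<10:
                k=k+.5*(w[k-1]-w[k+1])/(w[k-1]-2*w[k]+w[k+1]);pts.append((a+k,v))
        pts=np.array(pts);
        for _ in range(3):
            f=np.polyfit(pts[:,1],pts[:,0],2);r=pts[:,0]-np.polyval(f,pts[:,1]);pts=pts[np.abs(r)<max(.4,2*r.std())]
        D=ray("wrist",pts,0.,P)-o;D/=np.linalg.norm(D,axis=1,keepdims=True)
        ns.append(np.linalg.svd(D)[2][2]);print(len(pts),"px rms",r.std().round(2),"u@100",np.polyval(f,100).round(1),"u@240",np.polyval(f,240).round(1))
    n1,n2=ns;n1=n1*np.sign(n1[0]);n2=n2*np.sign(n2[0])
    d=np.cross(n1,n2);d/=np.linalg.norm(d);d*=np.sign(d[1])
    half=np.arccos(n1@n2)/2;dist=.022/np.sin(half)
    b=np.cross(n1+n2,d);b/=np.linalg.norm(b);b*=-np.sign(b[2])  # bisector towards lens
    ax=o+dist*b
    print("axis dir",d.round(4),"yaw",np.degrees(np.arctan2(d[1],d[0])).round(2),"pitch",np.degrees(np.arcsin(d[2])).round(2))
    # axis height & x at the tcp station
    t=(TCP-ax)@d;q=ax+t*d;print("axis at TCP station",q.round(4),"minus TCP",(q-TCP).round(4))
    s=ray("wrist",sh,q[2]+.022,P)[0];print("shoulder",s.round(4),"grip offset along barrel (TCP minus origin):",((TCP-s)@d+.050).round(4))
if __name__=="__main__":
    P=pickle.load(open("w2.pkl","rb"));hold("pics/w2.png",P,np.array([.48594,-.31612,.1649]),None)
E
python3 hold.py
```

```text
71 px rms 0.11 u@100 268.3 u@240 272.3
72 px rms 0.29 u@100 373.4 u@240 364.7
axis dir [0.0789 0.9961 0.0403] yaw 85.47 pitch 2.31
axis at TCP station [ 0.4854 -0.3164  0.1731] minus TCP [-0.0006 -0.0003  0.0082]
shoulder [ 0.4917 -0.2354  0.1951] grip offset along barrel (TCP minus origin): -0.0321
```

```bash
python3 -m inch '[[3,0.1,1.5,0,0,0,-0.5],[3,0.3,5,0,0,0,-1.5],[3,0.5,10,0,0,0,-3],[3,0.7,15,0,0,0,-4.5],[3,1,20,0,0,0,-6],[3,1.2,25,0,0,0,-7.5],[3,1.4,30,0,0,0,-9],[3,1.7,35,0,0,0,-10.5],[3,1.9,39.5,0,0,0,-11.5],[3,2,42.5,0,0,0,-11.85],[3,2.03,43.6,0,0,0,-11.85],[3,2.03,43.6,0,0,0,-11.85]]'
python3 - <<'E'
from h import *
import cv2,pickle
s=ctrl.sense();P=ctrl.camera_params("wrist");im=ctrl.capture("wrist");cv2.imwrite("pics/w3.png",im[:,:,::-1])
pickle.dump(P,open("w3.pkl","wb"));print(s['eef_pos'],s['force'],s['gripper_width'],s['time_s'])
d=np.array([.2664,.9639]);o=np.array([.5358,.22674]);v=s['eef_pos'][:2]-o
print("fixture frame x,y",v@[d[1],-d[0]],v@d,np.degrees(np.arctan2(s['orientation'][1][0],s['orientation'][0][0])))
E
```

```text
time_s: 6.08
eef_pos: [0.5063, 0.1198, 0.1659]
orientation: [[0.265, 0.964, -0.001], [0.964, -0.265, -0.0], [-0.001, -0.001, -1.0]]
force: [-0.1, -1.1, -4.6]
gripper_width: 0.042
[0.50632611 0.11978754 0.16585391] [-0.11283395 -1.06893468 -4.62769358] 0.042045232352756666 6.075
fixture frame x,y 8.225484969953331e-05 -0.11094331779949664 74.62412908976039
```

View pics/w3.png

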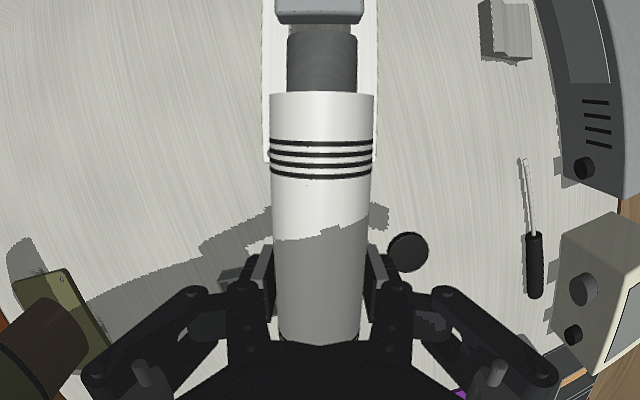

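The base edges show at u≈265 and 377 at v≈130, and the head's front edge runs from (275,22) to (363,23). The barrel lines up with both by eye; now in numbers.

```bash
python3 - <<'E'
from h import *
import pickle
P=pickle.load(open("w3.pkl","rb"));d=np.array([.2664,.9639]);o=np.array([.5358,.22674]);X=np.array([d[1],-d[0]])
def f(l,px,z):
    q=ray("wrist",px,z,P)[:,:2]-o;print(l,np.c_[q@X,q@d].round(4).tolist())
f("base edges @.015",[(263,100),(377.5,100),(263,60),(376.5,60),(264.5,155),(375,155)],.015)
f("head front bottom .114",[(276,22),(362,23)],.114)
f("head front top .138",[(276,11),(362,12)],.138)
f("shoulder edges",[(269,100),(374,100)],.176);f("nose edges",[(287,50),(357,50),(287,80),(357,80)],.176)
f("shoulder top",[(321.5,91)],.197);f("nose end top",[(322,32)],.190)
E
python3 -c "
from hold import *
P=pickle.load(open('w3.pkl','rb'));hold('pics/w3.png',P,np.array([.50633,.11979,.1659]),None)"
```

```text
base edges @.015 [[-0.0531, -0.0268], [0.0549, -0.0267], [-0.0528, 0.012], [0.0537, 0.012], [-0.0529, -0.0799], [0.0538, -0.0799]]
head front bottom .114 [[-0.027, 0.0205], [0.0266, 0.0198]]
head front top .138 [[-0.0237, 0.0202], [0.0234, 0.0195]]
shoulder edges [[-0.0214, -0.0323], [0.0233, -0.0322]]
nose edges [[-0.0136, -0.0107], [0.0159, -0.0106], [-0.0136, -0.0239], [0.0159, -0.0238]]
shoulder top [[0.0008, -0.0301]]
nose end top [[0.001, -0.0064]]
81 px rms 0.24 u@100 269.0 u@240 273.7
73 px rms 0.2 u@100 373.3 u@240 366.8
axis dir [0.2728 0.962  0.007 ] yaw 74.17 pitch 0.4
axis at TCP station [0.5064 0.1197 0.1757] minus TCP [ 0.0001 -0.0001  0.0098]
shoulder [0.5285 0.1975 0.1977] grip offset along barrel (TCP minus origin): -0.0311
```

Alignment is within about 1 mm, the pitch is 0.4°, and the axis is 9.8 mm above the TCP. Next I lower the axis to about 85 mm.

```bash
python3 -m inch '[[3,0,0,-0.5,0,0,0],[3,0,0,-1.5,0,0,0],[3,0,0,-3,0,0,0],[3,0,0,-4.5,0,0,0],[3,0,0,-6,0,0,0],[3,0,0,-7.3,0,0,0],[3,0,0,-8.3,0,0,0],[3,0,0,-8.9,0,0,0],[3,0,0,-9.1,0,0,0],[3,0,0,-9.1,0,0,0],[3,0,0,-9.1,0,0,0]]'
```

```text
time_s: 7.5
eef_pos: [0.5074, 0.1194, 0.0759]
orientation: [[0.267, 0.964, 0.001], [0.964, -0.267, 0.0], [0.0, 0.001, -1.0]]
force: [0.2, -0.6, -4.1]
gripper_width: 0.0419
```

```bash
python3 -m inch '[[3,0.1,0.5,-0.1,0,0,0],[3,0.25,1.2,-0.1,0,0,0],[3,0.5,2,-0.1,0,0,0],[3,0.7,2.8,-0.1,0,0,0],[3,0.95,3.6,-0.1,0,0,0],[3,1.15,4.4,-0.1,0,0,0],[3,1.3,5,-0.1,0,0,0],[3,1.4,5.3,-0.1,0,0,0],[3,1.4,5.3,-0.1,0,0,0],[3,1.4,5.3,-0.1,0,0,0]]'
python3 - <<'E'
from h import *
import cv2
im=ctrl.capture("scene");cv2.imwrite("pics/s4.png",cv2.resize(im[200:320,330:470,::-1],None,fx=5,fy=5,interpolation=cv2.INTER_CUBIC))
E
```

```text
time_s: 8.75
eef_pos: [0.5209, 0.1722, 0.0743]
orientation: [[0.267, 0.964, -0.0], [0.964, -0.267, -0.0], [-0.0, -0.0, -1.0]]
force: [-0.4, -0.4, -4.2]
gripper_width: 0.0417
```

View pics/s4.png

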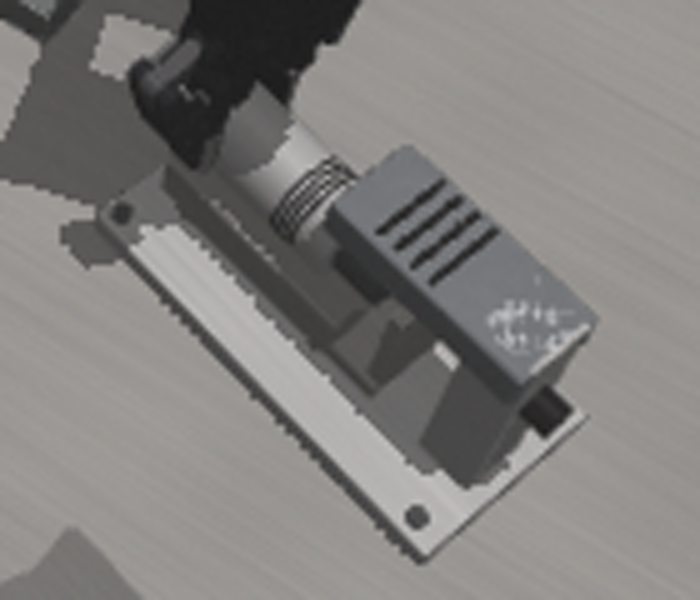

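The nose is under the head, clear of it, and about 10 mm from the stop. I'll creep forward and watch the force.

```bash
python3 -m inch '[[3,0.05,0.2,0,0,0,0],[3,0.12,0.4,0,0,0,0],[3,0.17,0.6,0,0,0,0],[3,0.21,0.77,0,0,0,0],[3,0.21,0.77,0,0,0,0],[3,0.21,0.77,0,0,0,0]]'
python3 -m inch '[[3,0.03,0.1,0,0,0,0],[3,0.03,0.1,0,0,0,0],[3,0.03,0.1,0,0,0,0]]'
```

```text
time_s: 9.55
eef_pos: [0.523, 0.18, 0.0743]
orientation: [[0.266, 0.964, -0.0], [0.964, -0.266, -0.0], [-0.0, -0.0, -1.0]]
force: [0.6, 1.5, -3.8]
gripper_width: 0.0419
time_s: 9.93
eef_pos: [0.5233, 0.181, 0.0743]
orientation: [[0.267, 0.964, -0.0], [0.964, -0.267, -0.0], [-0.0, -0.0, -1.0]]
force: [-0.3, 1.3, -3.2]
gripper_width: 0.0418
```

```bash
python3 -m inch '[[3,0.03,0.1,0,0,0,0],[3,0.03,0.1,0,0,0,0],[3,0.03,0.1,0,0,0,0]]'
```

```text
time_s: 10.3
eef_pos: [0.5236, 0.1821, 0.0743]
orientation: [[0.266, 0.964, -0.0], [0.964, -0.266, -0.0], [-0.0, -0.0, -1.0]]
force: [0.2, 0.0, -4.4]
gripper_width: 0.0416
```

```bash
python3 -m inch '[[3,0.03,0.1,0,0,0,0],[3,0.03,0.1,0,0,0,0],[3,0.03,0.1,0,0,0,0]]'; python3 -m inch '[[3,0.03,0.1,0,0,0,0],[3,0.03,0.1,0,0,0,0],[3,0.03,0.1,0,0,0,0]]'
```

```text
time_s: 10.68
eef_pos: [0.5239, 0.1831, 0.0743]
orientation: [[0.266, 0.964, -0.0], [0.964, -0.266, -0.0], [-0.0, 0.0, -1.0]]
force: [-0.5, 0.1, -3.9]
gripper_width: 0.0418
time_s: 11.05
eef_pos: [0.5242, 0.1841, 0.0743]
orientation: [[0.267, 0.964, -0.0], [0.964, -0.267, 0.0], [0.0, -0.0, -1.0]]
force: [-0.1, -0.8, -4.5]
gripper_width: 0.0418
```

```bash
python3 -m inch '[[3,0.03,0.1,0,0,0,0],[3,0.03,0.1,0,0,0,0],[3,0.03,0.1,0,0,0,0]]'
```

```text
time_s: 11.42
eef_pos: [0.5245, 0.1851, 0.0743]
orientation: [[0.266, 0.964, -0.0], [0.964, -0.266, 0.0], [0.0, -0.0, -1.0]]
force: [0.5, -0.2, -4.2]
gripper_width: 0.0421
```

```bash
python3 -m inch '[[3,0.03,0.1,0,0,0,0],[3,0.03,0.1,0,0,0,0],[3,0.03,0.1,0,0,0,0]]'; python3 -m inch '[[3,0.03,0.1,0,0,0,0],[3,0.03,0.1,0,0,0,0],[3,0.03,0.1,0,0,0,0]]'
```

```text
time_s: 11.8
eef_pos: [0.5246, 0.1855, 0.0741]
orientation: [[0.266, 0.964, -0.001], [0.964, -0.266, -0.001], [-0.001, -0.0, -1.0]]
force: [-0.7, -4.9, -4.0]
gripper_width: 0.0412
time_s: 12.18
eef_pos: [0.5245, 0.1858, 0.0739]
orientation: [[0.266, 0.964, -0.002], [0.964, -0.266, -0.003], [-0.003, -0.001, -1.0]]
force: [-2.2, -7.6, -3.4]
gripper_width: 0.0417
```

There is stop contact at about 8 N. I'll ease back 1 mm and descend in steps.

```bash
python3 -m inch '[[3,-0.03,-0.1,0,0,0,0],[3,-0.03,-0.1,-0.2,0,0,0],[3,-0.03,-0.1,-0.4,0,0,0],[3,-0.03,-0.1,-0.6,0,0,0],[3,-0.03,-0.1,-0.6,0,0,0],[3,-0.03,-0.1,-0.6,0,0,0]]'; python3 -m inch '[[3,0,0,-0.1,0,0,0],[3,0,0,-0.2,0,0,0],[3,0,0,-0.2,0,0,0],[3,0,0,-0.2,0,0,0]]'
```

```text
time_s: 12.92
eef_pos: [0.525, 0.1855, 0.0686]
orientation: [[0.266, 0.964, -0.0], [0.964, -0.266, -0.001], [-0.001, 0.0, -1.0]]
force: [-2.9, -5.9, -2.4]
gripper_width: 0.0417
time_s: 13.42
eef_pos: [0.525, 0.1855, 0.0667]
orientation: [[0.267, 0.964, 0.0], [0.964, -0.267, -0.001], [-0.001, 0.0, -1.0]]
force: [-2.4, -5.3, -0.7]
gripper_width: 0.0417
```

```bash
python3 -m inch '[[3,0,0,-0.1,0,0,0],[3,0,0,-0.2,0,0,0],[3,0,0,-0.2,0,0,0],[3,0,0,-0.2,0,0,0]]'; python3 -m inch '[[3,0,0,-0.1,0,0,0],[3,0,0,-0.2,0,0,0],[3,0,0,-0.2,0,0,0],[3,0,0,-0.2,0,0,0]]'
```

```text
time_s: 13.92
eef_pos: [0.5262, 0.1852, 0.0663]
orientation: [[0.267, 0.964, 0.002], [0.964, -0.267, -0.002], [-0.001, 0.003, -1.0]]
force: [-2.9, -9.1, 4.9]
gripper_width: 0.0418
time_s: 14.42
eef_pos: [0.5269, 0.185, 0.0653]
orientation: [[0.267, 0.964, 0.004], [0.964, -0.267, -0.002], [-0.001, 0.004, -1.0]]
force: [-2.5, -10.9, 8.4]
gripper_width: 0.0417
```

The TCP has drifted about 2 mm sideways, so I'll look before pressing further.

```bash
python3 - <<'E'
from h import *
import cv2,pickle
s=ctrl.sense();P=ctrl.camera_params("wrist");im=ctrl.capture("wrist");cv2.imwrite("pics/w5.png",im[:,:,::-1])
sc=ctrl.capture("scene")[200:320,330:470,::-1]
v=np.zeros((500,640,3),np.uint8);v[:200]=im[0:200,:,::-1];v[200:500,:350]=cv2.resize(sc,(350,300),interpolation=cv2.INTER_CUBIC)
cv2.imwrite("pics/m5.png",v);pickle.dump(P,open("w5.pkl","wb"))
print(s['eef_pos'],s['force'],s['moment'],np.round(s['joint_efforts'],2),np.round(s['orientation'],4).tolist())
from hold import hold
hold("pics/w5.png",P,s['eef_pos'],None)
E
```

```text
[0.52688808 0.18495048 0.06534505] [ -2.46448032 -10.86599797   8.35072863] [-1.57702979  0.55949503 -0.05979872] [  5.05 -32.02 -31.03   2.06  -1.51  -0.08] [[0.2666, 0.9638, 0.0037], [0.9638, -0.2666, -0.0021], [-0.001, 0.0041, -1.0]]
45 px rms 0.27 u@100 284.7 u@240 275.0
48 px rms 0.1 u@100 374.0 u@240 367.2
axis dir [0.2552 0.9591 0.1222] yaw 75.1 pitch 7.02
axis at TCP station [0.5272 0.184  0.0722] minus TCP [ 0.0003 -0.001   0.0069]
shoulder [0.5491 0.2629 0.0942] grip offset along barrel (TCP minus origin): -0.0339
```

View pics/m5.png

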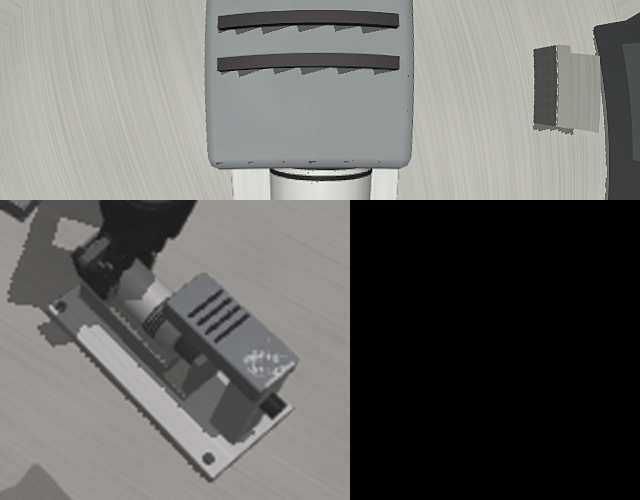

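The head's front edge spans u 206 to 413 at v≈165, and the barrel's ring spans u 270 to 372 at v≈176. I'll compare their centres.

```bash
python3 - <<'E'
from h import *
import pickle
P=pickle.load(open("w5.pkl","rb"));d=np.array([.2664,.9639]);o=np.array([.5358,.22674]);X=np.array([d[1],-d[0]])
def f(l,px,z):
    q=ray("wrist",px,z,P)[:,:2]-o;print(l,np.c_[q@X,q@d].round(4).tolist())
f("head front top",[(207,100),(413,100),(209,160),(412,160)],.138)
f("barrel",[(270.5,176),(371.5,176),(273,240),(367,240)],.077)
import cv2
g=cv2.imread("pics/w5.png").astype(int)
for v in (178,190,205,225,250): print(v,[ (u,g[v,u].tolist()) for u in ()], np.argsort(-np.abs(np.diff(g[v,225:410].sum(1))))[:8]+225)
f("base edges",[(232,190),(399,190)],.015)
E
```

```text
head front top [[-0.0239, 0.0348], [0.0238, 0.0344], [-0.0242, 0.0205], [0.0241, 0.0202]]
barrel [[-0.0189, 0.003], [0.0253, 0.0029], [-0.0192, -0.0274], [0.0247, -0.0276]]
178 [] [286 370 269 230 371 356 397 231]
190 [] [269 370 396 270 231 233 371 232]
205 [] [369 270 232 234 395 269 233 394]
225 [] [368 253 254 394 264 398 330 263]
250 [] [272 271 229 377 228 260 367 273]
base edges [[-0.0551, -0.0196], [0.0554, -0.0199]]
```

Everything here fits arm compliance: pressing down couples into a few mm of outward motion, and the floating V-block follows the barrel at about 0.5 N. I'll trim it sideways and press on.

```bash
python3 -m inch '[[3,-0.1,0.03,-0.1,0,0,0],[3,-0.2,0.05,-0.2,0,0,0],[3,-0.2,0.05,-0.3,0,0,0],[3,-0.2,0.05,-0.3,0,0,0],[3,-0.2,0.05,-0.3,0,0,0]]'; python3 -m inch '[[3,0,0,-0.1,0,0,0],[3,0,0,-0.2,0,0,0],[3,0,0,-0.2,0,0,0],[3,0,0,-0.2,0,0,0]]'
```

```text
time_s: 15.15
eef_pos: [0.5255, 0.1853, 0.0631]
orientation: [[0.266, 0.964, 0.005], [0.964, -0.266, -0.002], [-0.001, 0.005, -1.0]]
force: [-3.2, -11.5, 10.5]
gripper_width: 0.0421
time_s: 15.65
eef_pos: [0.5258, 0.1852, 0.0614]
orientation: [[0.266, 0.964, 0.005], [0.964, -0.266, -0.002], [-0.001, 0.006, -1.0]]
force: [-4.6, -11.7, 12.3]
gripper_width: 0.0415
```

```bash
python3 -m inch '[[3,0,0,-0.1,0,0,0],[3,0,0,-0.15,0,0,0],[3,0,0,-0.15,0,0,0],[3,0,0,-0.15,0,0,0],[3,0,0,-0.15,0,0,0]]'
python3 - <<'E'
from h import *
import cv2,pickle
s=ctrl.sense();P=ctrl.camera_params("wrist");im=ctrl.capture("wrist")[:,:,::-1];cv2.imwrite("pics/w6.png",im)
pickle.dump(P,open("w6.pkl","wb"))
sc=ctrl.capture("scene")[:,:,::-1];cv2.imwrite("pics/s6.png",sc)
v=np.zeros((600,800,3),np.uint8);v[:,:]=0
v[:360]=cv2.resize(im[160:304,160:480],(800,360),interpolation=cv2.INTER_CUBIC)
v[360:600,:280]=cv2.resize(sc[200:320,330:470],(280,240),interpolation=cv2.INTER_CUBIC)
v[360:600,290:674]=cv2.resize(sc,(384,240),interpolation=cv2.INTER_AREA)
cv2.imwrite("pics/m6.png",v);print(s['time_s'],s['eef_pos'],s['force'],s['moment'],np.abs(s['qd']).max())
from hold import hold
hold("pics/w6.png",P,s['eef_pos'],None,L=(269,183,274,245),Rr=(370,183,367,245))
E
```

```text
time_s: 16.27
eef_pos: [0.526, 0.1852, 0.0602]
orientation: [[0.266, 0.964, 0.006], [0.964, -0.266, -0.003], [-0.001, 0.006, -1.0]]
force: [-4.1, -12.6, 14.1]
gripper_width: 0.0416
16.275 [0.52599497 0.18519194 0.06022354] [ -4.13752263 -12.55692123  14.0814614 ] [-1.93790441  0.58703959 -0.10605121] 0.26620250825997344
47 px rms 0.22 u@100 286.2 u@240 275.0
53 px rms 0.09 u@100 373.9 u@240 367.2
axis dir [0.2499 0.9567 0.1494] yaw 75.36 pitch 8.59
axis at TCP station [0.5265 0.1841 0.0661] minus TCP [ 0.0005 -0.001   0.0059]
shoulder [0.5482 0.2632 0.0881] grip offset along barrel (TCP minus origin): -0.0343
```

View pics/m6.png

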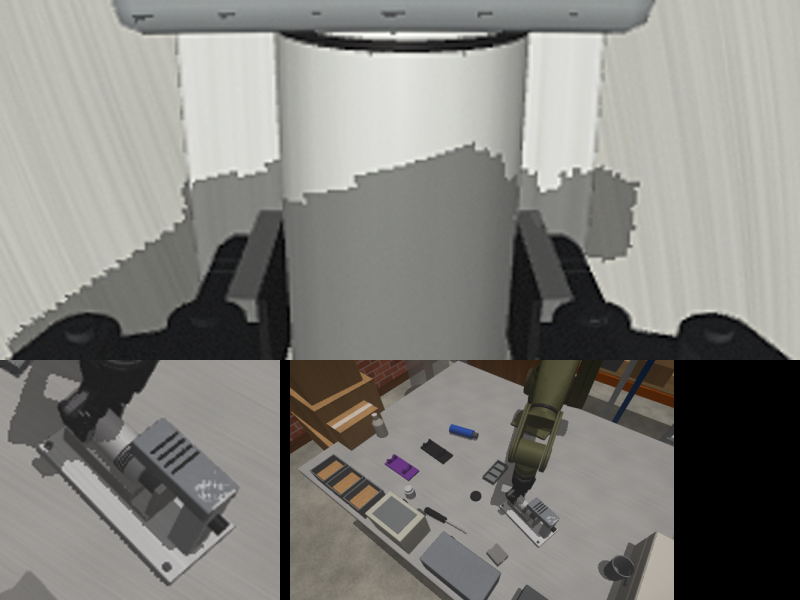

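The barrel sits in the V under the head, with its ring at u≈272 to 370. Camera and grip move together, so I can check for slip or pitch by comparing the silhouette rows with the level-held picture w3.

```bash
python3 - <<'E'
import cv2,numpy as np
for n in("w3","w5","w6"):
    g=cv2.GaussianBlur(cv2.imread(f"pics/{n}.png"),(0,0),.8).astype(float);gx=np.abs(np.gradient(g,axis=1)).sum(2)
    out=[]
    for v in(178,184,190,196,202,208,214,220,240,260,280,300):
        r=[]
        for a,b in((264,282),(356,378)):r.append(int(gx[v,a:b].argmax())+a)
        out.append((v,*r))
    print(n,out)
    # dark ring rows along centre column
    c=g[120:200,315:325].mean((1,2));print("dark rows",[i+120 for i in range(1,79) if c[i]<c[i-1] and c[i]<=c[i+1] and c[i]<120])
E
```

```text
w3 [(178, 270, 371), (184, 270, 371), (190, 270, 370), (196, 270, 370), (202, 270, 376), (208, 265, 367), (214, 272, 367), (220, 272, 358), (240, 272, 368), (260, 274, 365), (280, 275, 363), (300, 275, 364)]
dark rows [144, 154, 165, 176]
w5 [(178, 269, 371), (184, 270, 371), (190, 270, 370), (196, 270, 370), (202, 270, 370), (208, 271, 369), (214, 271, 369), (220, 271, 369), (240, 273, 367), (260, 274, 365), (280, 275, 363), (300, 274, 364)]
dark rows [168, 178]
w6 [(178, 269, 371), (184, 270, 371), (190, 270, 370), (196, 270, 370), (202, 270, 370), (208, 270, 369), (214, 271, 369), (220, 271, 369), (240, 275, 367), (260, 274, 365), (280, 275, 363), (300, 274, 364)]
dark rows [165, 171, 178]
```

The in-hand silhouette hasn't changed, so there is no pitch. The barrel slid back about 1 mm in the pads when it met the stop. I'll let it settle and check.

```bash
python3 -m inch '[[3,0,0,0,0,0,0],[3,0,0,0,0,0,0],[3,0,0,0,0,0,0],[3,0,0,0,0,0,0],[3,0,0,0,0,0,0],[3,0,0,0,0,0,0]]' && python3 -c "
from rig import ctrl
s=ctrl.sense();print(s['eef_pos'],s['force'],abs(s['qd']).max() if hasattr(s['qd'],'max') else s['qd'])
print(ctrl.sign_off())"
```

```text
time_s: 17.12
eef_pos: [0.526, 0.1852, 0.0602]
orientation: [[0.266, 0.964, 0.006], [0.964, -0.266, -0.003], [-0.001, 0.006, -1.0]]
force: [-3.7, -12.1, 13.2]
gripper_width: 0.0418
[0.52599808 0.18518639 0.06022313] [ -3.747451   -12.13815807  13.19294736] 0.14047639444664936
the job is handed in; nothing more can be done
None
```

I lifted the barrel out of its cradle and slid it nose-first under the sensor head until it met the stop. I then pressed it into the V and handed in at 17.1 s, still gripping and pressing. The hand-in gives no verdict, so success is judged from my own checks.

**Last checks**
- **Press:** the tool reads 13 N upward, so with the barrel's weight about 17 N bears on the V. That means it has sunk about 5 mm, with about 12 N on each face. Both figures are inferred from the tool force and height, not measured directly.
- **Stop:** the nose is held against the stop with about 12 N.
- **Hold:** the arm is at rest and the gripper width is steady at 42 mm.
- **Alignment:** the barrel's outline in the wrist view matches the level-held picture, so there is no sign of pitch. The tool's yaw is within about 0.1° of the V.
- **Bystanders:** none looked disturbed in the last scene view; I did not measure them.

**What disagreed**
- Contact with the stop came about 3 mm later than the cameras predicted, and the barrel slid about 1 mm back in the pads.
- Pressing down made the arm drift about 2–3 mm sideways. I trimmed part of this out, and the floating V-block appears to follow the barrel.
- My tangent-plane pitch estimates after insertion (7–8.6°) are wrong: the head hid most of the outline and the left-edge fit failed. I used the row-by-row outline comparison instead.

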